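Open and fill the tea box

ROBOT

A 6-joint arm with a two-finger parallel gripper is mounted at the origin on the work surface. World frame = base frame: x ahead of the robot, y to its left, z up, the work surface at z = 0. Lengths are in m, angles in degrees, forces in N, time in s.
With the tool pointing down it reaches from about 0.35 to 0.875 m from the base axis. Payload 4.2 kg.
Tool frame: the origin (TCP) lies between the finger pads; the fingertips stand 25 mm ahead of it and the grasp point (between the pads) lies 6 mm ahead of it (r.tips_ahead is the distance from the TCP to the fingertips, in m); z points along the fingers, y is the direction in which the jaws open and shut (so a half turn about z gives the same grasp; the last joint's range is limited). The gripper opens to 87 mm and grips with 3 to 60 N. Pads are 19 mm wide; open, the fingers measure 117 mm over their backs; the gripper's body (75 mm by 190 mm) begins 51 mm behind the grasp point.
Start: joints at [83.629, 22.042, 0.453, 0, -68.411, -14.817], TCP at [0.226, 0.583, 0.248] pointing down, gripper open.
Joint ranges: [-179.83, 179.83], [-69.29, 118.12], [-61.27, 80.66], [-181.25, 117.63], [-171.15, -9.14], [-177.46, 177.46]. Speed limits (degrees/s): [159.86, 159.86, 180, 180, 180, 180].

INTERFACE

Orientations are given as a 3x3 rotation matrix whose columns are the frame's x, y, z axes.
In Python, from station import r, vision, finish_job gives the robot as it stands.
- The arm moves only by the shell command python3 -m jog 'ROWS'. ROWS is a JSON object of lists of equal length, an entry for each row: "rot": the turn, a rotation vector about the world's x, y, z in degrees, a list of three; "delta_pos": the shift along the world's x, y, z in mm, a list of three; "grip": the opening in per cent of the stroke, from 0 (shut) to 100 (fully open). A call has 1 to 10 rows; each row shifts and turns the commanded pose from where the row before left it; what a row does not reach is not made up. A row lasts 1/12 s, in which the tool goes at most 41.7 mm and 7.16 degrees, less where a joint would pass 70% of its speed; a pose out of reach is approached as far as the arm can. A call with a gripper value outside its range is refused whole. The fingers move at their own pace and stop on an object; the grip force is fixed at half the most. Time passes only in rows, so rows that do not move let the fingers close. It gives the time, the measured TCP pose, the force and the opening at its end, in the units of the state.
- r.sense(): the state, without advancing time (a new reading comes with each control period).
- vision.capture(name): name is "side" or "top" or "wrist"; returns a dict with "frame" (384x512x3 uint8, red, green, blue), "K" (3x3 intrinsics, pixels), "k1" (the pictures are not rectified: a ray, as slopes to the right and down, at radius r is drawn at 1 + k1 r^2 times it, then the intrinsics apply), "xyz" and "orientation" of the camera in the world. Camera axes: x right, y up, looking along -z (the intrinsics and any distortion apply to the point x, -y, -z); pixel columns grow to the right and rows downward; lengths in m; the calibration is good to about 2 mm. A picture is of the moment at which its call begins. There is no depth.
- finish_job(): hands the job in, once; it reports no verdict.
The state is a dict: "time_s": time; "joints": joint angles; "joint_velocities": joint speeds; "effort": joint torques, N m; "tcp_pos": TCP position; "ee_rot": TCP orientation; "wrist_force": force on the tool from outside, world axes, zero at the start; "moment": the same for the moment, N m; "gripper_width": opening from 0.0 (shut) to 1.0 (fully open).
Only numpy, scipy, OpenCV 4.12 (cv2) and the standard library are available. Lean on these libraries where they do the work, as an engineer would, in place of code of your own. Each camera call takes 0.05 s, during which the arm holds its last target. There are 200 camera calls.

TASK

Tip the wooden tea box that stands on end against the serving board over the board's edge, so that it lies on its bottom on the board with its lid still shut. Then, without lifting or dragging the box, draw the sliding lid straight and level all the way out by its rib, lay it flat, rib up, in the middle of the cork mat, and put every tea tin into the box. Leave the vase and the measuring jug alone.

Things in the scene. Friction and masses are not known exactly. Their poses are not given: they have to be found in the camera images.
- box_center (a point): Loose wooden tea box, 0.5 to 0.7 kg, outside 80 (x) x 120 (y) x 200 mm (z); this is the centre of that outline. At the start it stands on end, z up, its bottom panel (-x face) against the edge of the board, its lid in the +x face. Tipped onto its bottom, its x points up, its z lies level along the board's -x, and this point is 40 mm above the board.
- box_floor (a point): Middle of the tea box's inner floor, 32 mm towards -x from the box's centre; the box's axes. Walls and bottom 8 mm thick. Inside 104 mm wide (y), 184 mm long (z), 72 mm from this floor to the tops (+x) of the side walls; lips and ledges of the lid's grooves narrow the mouth to 90 mm in y. 58 mm is free below the lid.
- box_end (a point): Middle of the open end of the lid's grooves, 30 mm towards +x and 100 mm towards +z from the box's centre; the box's axes. The end wall here is low and the lid passes above it: the lid leaves the box only towards the box's +z. The -z end is closed.
- lid_center (a point): Loose sliding lid, 90 g, a wooden panel 6 (x) x 102 (y) x 192 mm (z); this is the panel's middle. It runs in the box's grooves with about 1.5 mm of play in height and 1 mm each side. Closed, it has the box's axes and lies at about x 30, y 0, z 4 mm from the box's centre; it is clear after sliding 192 mm along the box's +z.
- lid_rib (a point): Centre of the pull rib on the lid's outer (+x) face, the lid's axes: 12 mm thick (z), 60 mm long (y), standing 30 mm out of the panel (x), 15 mm either way of this point. It lies 18 mm towards +x and 30 mm towards +z from the lid's centre. With the box lying down it stands up on top, its top about 115 mm above the shelf, and can be pinched from above.
- board_edge (a point): Dark wooden serving board, fixed to the white shelf, 230 mm long (x), 170 mm wide (y), 12 mm thick. This point is the middle of the upper edge of its +x end, the 12 mm fence against which the tea box stands; the board reaches 230 mm from here along its -x. Its z is up.
- mat_center (a point): Cork mat fixed on the shelf, 200 (x) x 150 (y) x 5 mm; this point is the middle of its top face.
- tin0_center (a point): Loose square steel tea tin, 34 x 34 mm (x, y) and 54 mm tall (z), 90 g; this point is its centre. Three or all four of the tins are there, standing on the shelf; an absent one has no pose.
- tin1_center (a point): Loose square steel tea tin, 34 x 34 mm (x, y) and 54 mm tall (z), 90 g; this point is its centre. Three or all four of the tins are there, standing on the shelf; an absent one has no pose.
- tin2_center (a point): Loose square steel tea tin, 34 x 34 mm (x, y) and 54 mm tall (z), 90 g; this point is its centre. Three or all four of the tins are there, standing on the shelf; an absent one has no pose.
- tin3_center (a point): Loose square steel tea tin, 34 x 34 mm (x, y) and 54 mm tall (z), 90 g; this point is its centre. Three or all four of the tins are there, standing on the shelf; an absent one has no pose.
- vase: Green glass vase, bystander, 160 mm tall, 80 mm wide; origin under its foot.
- jug: Grey plastic measuring jug upside down, bystander, 130 mm tall, 116 mm wide, with a handle; origin under its centre, on the shelf.
Not all that is in view belongs to the job. What is shaped like the part that bears tin1_center but blue, pink or purple is not meant.

How it is judged (in metres and radians):
On the way, in this order (a step that is already met when the one before it is completed fails the run):
1. the tea box lies on its bottom on the board, lid still shut (angle between box_center's own x axis and vertical below 0.08 rad and height (world z) of box_center between 0.045 and 0.06 m and x of box_center in the frame of board_edge between -0.135 and -0.04 m and y of box_center in the frame of board_edge between -0.05 and 0.05 m and z of lid_center in the frame of box_center between -0.03 and 0.05 m), for 0.3 s.
2. the lid is drawn right out of its grooves, the box still lying on the board (angle between box_center's own x axis and vertical below 0.08 rad and height (world z) of box_center between 0.045 and 0.06 m and x of box_center in the frame of board_edge between -0.135 and -0.04 m and y of box_center in the frame of board_edge between -0.05 and 0.05 m and distance between lid_center and box_center above 0.196 m), for 0.1 s.
At the end, for the whole second after the job is handed in: The tea box lies on its bottom on the board (within 0.08 rad, its centre 40 to 135 mm in from the board's edge and within 50 mm of its middle line), the lid lies flat on the mat rib up, its centre within 45 mm of the mat's, and every tin present is wholly inside the box, any way up; all at rest (angle between box_center's own x axis and vertical below 0.08 rad and height (world z) of box_center between 0.045 and 0.06 m and x of box_center in the frame of board_edge between -0.135 and -0.04 m and y of box_center in the frame of board_edge between -0.05 and 0.05 m and horizontal distance between lid_center and mat_center below 0.045 m and angle between lid_center's own x axis and vertical below 0.12 rad and height (world z) of lid_center below 0.014 m and linear speed of each of lid, teabox, tin0, tin1, tin2, tin3 below 0.02 m/s and x of tin0_center in the frame of box_center between -0.032 and 0.012 m and y of tin0_center in the frame of box_center between -0.052 and 0.052 m and z of tin0_center in the frame of box_center between -0.092 and 0.092 m and x of tin1_center in the frame of box_center between -0.032 and 0.012 m and y of tin1_center in the frame of box_center between -0.052 and 0.052 m and z of tin1_center in the frame of box_center between -0.092 and 0.092 m and x of tin2_center in the frame of box_center between -0.032 and 0.012 m and y of tin2_center in the frame of box_center between -0.052 and 0.052 m and z of tin2_center in the frame of box_center between -0.092 and 0.092 m and x of tin3_center in the frame of box_center between -0.032 and 0.012 m and y of tin3_center in the frame of box_center between -0.052 and 0.052 m and z of tin3_center in the frame of box_center between -0.092 and 0.092 m); the robot touches nothing.
It fails at once if the green glass vase is moved more than 30 mm or tipped (distance of vase from where it was at the start of the episode above 0.03 m or angle between vase's own z axis and vertical above 0.35 rad).
It fails at once if the upside-down measuring jug is moved more than 30 mm or tipped (distance of jug from where it was at the start of the episode above 0.03 m or angle between jug's own z axis and vertical above 0.35 rad).
It fails at once if the lying box is lifted off the board (angle between box_center's own x axis and vertical below 0.15 rad and height (world z) of box_center above 0.075 m).
Of tin0, tin1, tin2, tin3 only 3 to 4 are there at a start; the rules pass over those that are not, and their reading is None.
At some moment in a run one of tin0, tin1, tin2, tin3 may be knocked a few centimetres aside while the robot is not near it.
Once in a run the grip may slacken for a moment while it holds something.
It also fails if it takes over 208 s, if anything falls off the work surface, if the arm or the gripper's body presses on something with over 40 N, if the wrist force passes 120 N, or if a joint passes its speed limit or range.

## Working session

There is one attempt and no reset: what is moved stays moved. The work goes in short steps, Python scripts to look and compute and a shell command to move; the robot and the scene stay as the last step left them, time stands still between calls to the robot, and variables do not carry over. Pictures are saved under pics/ and viewed, about 12 in all and at most 16, crops included, and the job is handed in when it is done.

```bash
ls; mkdir -p pics; cat > h.py <<'E'
import numpy as np, cv2
from station import r, vision, finish_job
def cap(n,save=None):
    c=vision.capture(n); c={k:(np.array(v) if k in('K','xyz','orientation','frame') else v) for k,v in c.items()}
    if save: cv2.imwrite('pics/'+save+'.png',cv2.cvtColor(c['frame'],cv2.COLOR_RGB2BGR))
    return c
def ray(c,u,v):
    K=c['K']; p=cv2.undistortPoints(np.array([[[u,v]]],float),K,np.array([c['k1'],0,0,0],float))[0,0]
    d=c['orientation']@np.array([p[0],-p[1],-1.]); return c['xyz'],d/np.linalg.norm(d)
def onz(c,u,v,z):
    o,d=ray(c,u,v); return o+d*(z-o[2])/d[2]
def proj(c,P):
    q=c['orientation'].T@(np.array(P)-c['xyz']); x,y=q[0]/-q[2],-q[1]/-q[2]
    f=1+c['k1']*(x*x+y*y); return (c['K']@[x*f,y*f,1])[:2]
E
python3 - <<'E'
from h import *
for n in('side','top','wrist'):
    c=cap(n,n+'0'); print(n,c['xyz'].round(3),c['orientation'].round(3).tolist(),c['K'].round(1).tolist(),c['k1'])
s=r.sense();print({k:np.round(v,3).tolist() for k,v in s.items()})
E
```

```text
pics
side [ 0.151 -0.689  0.818] [[0.863, 0.305, -0.403], [-0.505, 0.552, -0.664], [0.021, 0.776, 0.63]] [[434.5, 0.0, 255.5], [0.0, 434.5, 188.0], [0.0, 0.0, 1.0]] 0.05144635096905851
top [0.275 0.004 1.538] [[0.088, 0.972, -0.219], [-0.996, 0.087, -0.014], [0.006, 0.219, 0.976]] [[440.0, 0.0, 246.6], [0.0, 440.0, 191.2], [0.0, 0.0, 1.0]] -0.16878161137354095
wrist [0.292 0.558 0.383] [[-0.362, 0.9, 0.243], [-0.932, -0.35, -0.093], [0.002, -0.26, 0.966]] [[293.9, 0.0, 256.9], [0.0, 293.9, 193.1], [0.0, 0.0, 1.0]] -0.021472538054070466
{'time_s': 0.15, 'joints': [83.629, 22.08, 0.399, -0.019, -68.41, -14.816], 'joint_velocities': [-0.047, -0.198, 0.234, -0.015, 0.022, -0.076], 'effort': [0.0, -39.105, 18.759, 4.222, 0.012, -0.0], 'tcp_pos': [0.226, 0.582, 0.247], 'ee_rot': [[0.932, -0.362, -0.0], [-0.362, -0.932, -0.002], [0.0, 0.002, -1.0]], 'wrist_force': [-0.228, 0.863, 0.321], 'moment': [0.019, -0.034, 0.033], 'gripper_width': 0.999}
```

View pics/side0.png

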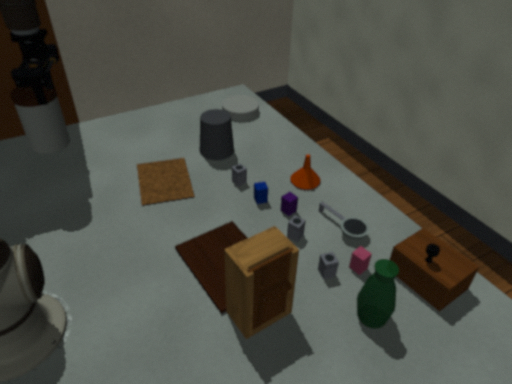

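View pics/top0.png

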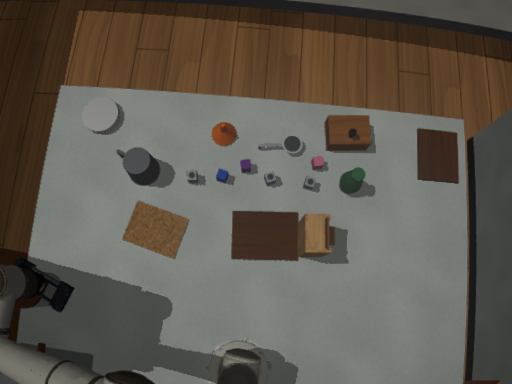

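The side view shows grey tins at (239,175), (296,228) and (328,265). The blue (260,192), purple (289,204) and pink (361,260) tins are decoys. The tea box is at (262,280) with the board to its left, the mat at (165,180), the jug at (216,135) and the vase at (378,295). In the top view the grey tins are at (193,176), (270,178) and (310,182). Lookalikes there are the brown box with a knob (348,133) and a second dark board (438,155). Next is a close crop and measurements.

```bash
python3 - <<'E'
from h import *
c=cap('top'); f=c['frame']
s=cap('side');g=s['frame']
A=cv2.resize(f[120:280,170:370],(800,640),interpolation=cv2.INTER_CUBIC)[:,:]
A=cv2.resize(A,(740,592)); cv2.imwrite('pics/topcrop.png',A[:,:,::-1])
hsv=cv2.cvtColor(f,cv2.COLOR_RGB2HSV)
def comps(m,amin,nm):
    n,l,st,ce=cv2.connectedComponentsWithStats(m.astype(np.uint8))
    out=[]
    for i in range(1,n):
        if st[i,4]>=amin:
            cn=cv2.findContours((l==i).astype(np.uint8),0,2)[0][0]
            print(nm,ce[i].round(1),st[i,4],[tuple(p) for p in cv2.boxPoints(cv2.minAreaRect(cn)).round(1).tolist()]); out.append((ce[i],cn))
    return out
for (u,v) in[(165,230),(265,235),(315,235),(265,215),(193,174),(250,300),(270,177),(140,165)]: print((u,v),f[v,u],hsv[v,u])
m=(hsv[...,0]<18)&(hsv[...,1]>100)
m[:195]=0;m[:,:110]=0;m[265:]=0;m[:,350:]=0
mat=comps(m,200,'brown')
E
```

```text
(165, 230) [105  80  52] [ 16 129 105]
(265, 235) [64 44 34] [ 10 120  64]
(315, 235) [137 109  72] [ 17 121 137]
(265, 215) [60 43 34] [ 10 111  60]
(193, 174) [54 56 57] [100  13  57]
(250, 300) [128 132 128] [ 60   8 132]
(270, 177) [54 56 56] [90  9 56]
(140, 165) [77 78 80] [110  10  80]
brown [155.3 229.2] 2248 [(122.19999694824219, 238.8000030517578), (136.8000030517578, 199.8000030517578), (188.10000610351562, 219.0), (173.5, 258.1000061035156)]
brown [279.9 235.2] 4237 [(231.8000030517578, 257.79998779296875), (233.10000610351562, 211.1999969482422), (333.8999938964844, 214.10000610351562), (332.5, 260.6000061035156)]
```

View pics/topcrop.png

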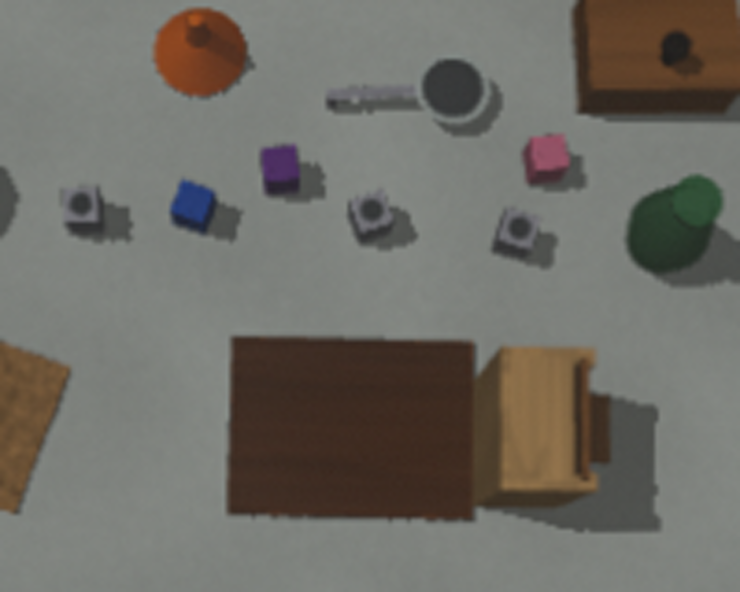

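The close crop shows three grey tins with round caps at crop (82,207), (371,212) and (518,230). There is no fourth. The tea box is at (545,425), with its rib pointing right (world -y).

```bash
python3 - <<'E'
from h import *
c=cap('top')
P=lambda x,y,z,n: print(n,(onz(c,170+x/3.7,120+y/3.7,z)*1000).round(0))
P(234,337,.012,'board far-left');P(474,342,.012,'board far-right(edge)');P(472,521,.012,'board near-right');P(229,513,.012,'board near-left')
P(503,348,.2,'box top');P(595,350,.2,'box top fr');P(497,493,.2,'box top nl');P(597,490,.2,'box nr')
P(600,395,.149,'rib?');P(610,463,.149,'rib?')
for n,x,y in[('A',81,204),('B',371,210),('C',519,227)]: P(x,y,.056,'tin '+n)
P(700,200,.16,'vase top')
for (u,v) in [(122.2,238.8),(136.8,199.8),(188.1,219),(173.5,258.1)]: print('mat',(onz(c,u,v,.005)*1000).round(0))
print('jug top',(onz(c,138,160,.13)*1000).round(0))
print('funnel',(onz(c,224,133,.03)*1000).round(0), 'pan',(onz(c,292,145,.03)*1000).round(0))
s=cap('side')
for n,u,v in[('A',239,169),('B',296,220),('C',328,257)]: print('side',n,(onz(s,u,v,.056)*1000).round(0))
for n,u,v in[('boxnearbottomcorner',247,334),('other',293,310)]: print('side',n,(onz(s,u,v,0)*1000).round(0))
for n,u,v in[('tl',226,250),('tm',272,229),('r',298,240),('nm',251,263)]: print('side top',n,(onz(s,u,v,.2)*1000).round(0))
E
```

```text
board far-left [541.  66.  12.]
board far-right(edge) [ 557. -162.   12.]
board near-right [ 387. -172.   12.]
board near-left [375.  55.  12.]
box top [ 519. -166.  200.]
box top fr [ 524. -244.  200.]
box top nl [ 398. -169.  200.]
box nr [ 407. -252.  200.]
rib? [ 494. -260.  149.]
rib? [ 436. -272.  149.]
tin A [647. 220.  56.]
tin B [666. -53.  56.]
tin C [ 662. -193.   56.]
vase top [ 674. -339.  160.]
mat [407. 448.   5.]
mat [552. 415.   5.]
mat [500. 223.   5.]
mat [358. 258.   5.]
jug top [665. 397. 130.]
funnel [821. 126.  30.] pan [ 798. -123.   30.]
side A [641. 213.  56.]
side B [664. -49.  56.]
side C [ 658. -189.   56.]
side boxnearbottomcorner [ 413. -240.    0.]
side other [ 531. -239.    0.]
side top tl [ 402. -174.  200.]
side top tm [ 509. -168.  200.]
side top r [ 538. -220.  200.]
side top nm [ 428. -226.  200.]
```

```bash
python3 -m jog '{"delta_pos":[[20,-30,5],[20,-33,5],[20,-33,5],[15,-33,5],[15,-33,5],[10,-33,5],[10,-33,5],[10,-33,5],[10,-33,5],[10,-33,5]],"rot":[[0,0,-6.5],[0,0,-6.5],[0,0,-6.5],[0,0,-6.5],[0,0,-6.5],[0,0,-6.5],[0,0,-6.5],[0,0,-6.5],[0,0,-6.5],[0,0,-6.5]],"grip":[100,100,100,100,100,100,100,100,100,100]}'; python3 -m jog '{"delta_pos":[[10,-33,0],[10,-33,0],[10,-33,0],[10,-33,0],[10,-33,0],[10,-33,0],[10,-33,0],[10,-33,0],[8,-33,0],[0,-33,0]],"rot":[[0,0,-6.5],[0,0,-6.5],[0,0,-6.5],[0,0,-6.5],[0,0,-6.5],[0,0,-6.5],[0,0,-6.5],[0,0,-6.5],[0,0,-6.5],[0,0,-6.5]],"grip":[100,100,100,100,100,100,100,100,100,100]}';  python3 -m jog '{"delta_pos":[[2,-33,0],[2,-33,0],[2,-33,0],[0,-20,0],[0,-10,0],[0,0,0],[0,0,0]],"rot":[[0,0,-6.5],[0,0,-6.5],[0,0,-6.5],[0,0,-5.6],[0,0,0],[0,0,0],[0,0,0]],"grip":[100,100,100,100,100,100,100]}'; python3 - <<'E'
from h import *
s=r.sense();print({k:np.round(s[k],3).tolist() for k in('time_s','joints','tcp_pos','ee_rot')})
c=cap('wrist','w1')
E
```

```text
time_s: 1.18
tcp_pos: [0.3659, 0.254, 0.298]
ee_rot: [[0.061, -0.998, 0.0], [-0.998, -0.061, 0.001], [-0.0, -0.0, -1.0]]
wrist_force: [0.9, -0.1, 0.5]
gripper_width: 1.002
time_s: 2.02
tcp_pos: [0.4547, -0.076, 0.2976]
ee_rot: [[-0.879, -0.477, 0.001], [-0.477, 0.879, -0.0], [-0.001, -0.001, -1.0]]
wrist_force: [0.8, -0.4, -0.3]
gripper_width: 1.002
time_s: 2.6
tcp_pos: [0.4597, -0.2032, 0.2974]
ee_rot: [[-0.998, -0.066, -0.0], [-0.066, 0.998, 0.0], [0.0, 0.0, -1.0]]
wrist_force: [-0.5, 0.9, -0.4]
gripper_width: 0.999
{'time_s': 2.6, 'joints': [-5.316, 8.05, -11.481, -0.019, -70.485, -80.91], 'tcp_pos': [0.46, -0.203, 0.297], 'ee_rot': [[-0.998, -0.066, -0.0], [-0.066, 0.998, 0.0], [0.0, 0.0, -1.0]]}
```

View pics/w1.png

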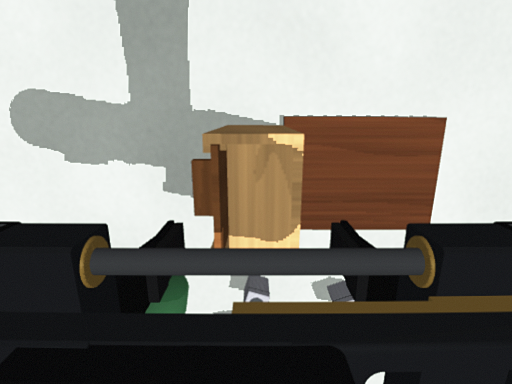

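The wrist view shows the box top between u 213 (outer face of the lid) and u 300 (bottom face). The fingers straddle it at u about 175 and 340, and the board is at right. I'll measure the faces.

```bash
python3 - <<'E'
from h import *
c=cap('wrist')
for n,u,v,z in[('lid out',213,235,.2),('box -x',301,235,.2),('near -x corner',303,134,.2),('near +x corner',204,134,.2),('near +x bottom?',212,126,0),('board edge',303,229,.012),('board edge near',285,116,.012),('rib near outer',192,160,.14)]:
    print(n,(onz(c,u,v,z)*1000).round(1))
E
```

```text
lid out [ 491.4 -237.6  200. ]
box -x [ 486.5 -162.1  200. ]
near -x corner [ 401.5 -169.5  200. ]
near +x corner [ 406.6 -247.   200. ]
near +x bottom? [ 409.8 -270.     0. ]
board edge [ 554.9 -124.2   12. ]
board edge near [ 388.9 -167.2   12. ]
rib near outer [ 437.8 -268.8  140. ]
```

```bash
python3 -m jog '{"delta_pos":[[4,2.5,-15],[0,0,-15],[0,0,-15],[0,0,-15],[0,0,-10],[0,0,-10],[0,0,-10],[0,0,-7],[0,0,0],[0,0,0]],"rot":[[0,0,0],[0,0,0],[0,0,0],[0,0,0],[0,0,0],[0,0,0],[0,0,0],[0,0,0],[0,0,0],[0,0,0]],"grip":[100,100,100,100,100,100,100,100,100,100]}'; python3 -m jog '{"delta_pos":[[0,0,0],[0,0,0],[0,0,0],[0,0,0],[0,0,0],[0,0,0]],"rot":[[0,0,0],[0,0,0],[0,0,0],[0,0,0],[0,0,0],[0,0,0]],"grip":[75,75,75,75,75,75]}'
```

```text
time_s: 3.53
tcp_pos: [0.4639, -0.2008, 0.2005]
ee_rot: [[-0.998, -0.065, -0.0], [-0.065, 0.998, -0.0], [0.0, -0.0, -1.0]]
wrist_force: [-0.7, -0.5, 0.8]
gripper_width: 1.004
time_s: 4.03
tcp_pos: [0.4643, -0.2011, 0.2013]
ee_rot: [[-0.998, -0.065, 0.001], [-0.065, 0.998, -0.001], [-0.001, -0.001, -1.0]]
wrist_force: [0.1, -1.6, 2.5]
gripper_width: 0.827
```

```bash
python3 -m jog '{"delta_pos":[[-1.1,16.6,2.5],[-1.1,16.8,1.0],[-1.1,16.8,-0.5],[-1.1,16.6,-1.9],[-1.1,16.5,-3.4],[-1.1,16.1,-4.8],[0,0,0]],"rot":[[-5,-0.33,0],[-5,-0.33,0],[-5,-0.33,0],[-5,-0.33,0],[-5,-0.33,0],[-5,-0.33,0],[0,0,0]],"grip":[75,75,75,75,75,75,75]}'; python3 - <<'E'
from h import *
s=r.sense();print({k:np.round(s[k],3).tolist() for k in('time_s','joints','tcp_pos','ee_rot','gripper_width')})
E
```

```text
time_s: 4.62
tcp_pos: [0.4554, -0.1002, 0.1916]
ee_rot: [[-0.998, -0.063, 0.03], [-0.07, 0.86, -0.506], [0.006, -0.507, -0.862]]
wrist_force: [2.0, -4.8, -2.5]
gripper_width: 0.83
{'time_s': 4.617, 'joints': [21.967, 10.444, -43.027, 36.791, -53.39, -134.627], 'tcp_pos': [0.455, -0.1, 0.192], 'ee_rot': [[-0.998, -0.063, 0.03], [-0.07, 0.86, -0.506], [0.006, -0.507, -0.862]], 'gripper_width': 0.83}
```

```bash
python3 -m jog '{"delta_pos":[[-1.1,15.6,-6.1],[-1,15,-7.6],[-1,14.3,-8.8],[0,0,0]],"rot":[[-5,-0.33,0],[-5,-0.33,0],[-5,-0.33,0],[0,0,0]],"grip":[75,75,75,75]}'; python3 - <<'E'
from h import *
s=r.sense();print({k:np.round(s[k],3).tolist() for k in('time_s','joints','tcp_pos','ee_rot','gripper_width')})
E
```

```text
time_s: 4.95
tcp_pos: [0.4532, -0.0558, 0.1687]
ee_rot: [[-0.998, -0.052, 0.043], [-0.067, 0.7, -0.711], [0.006, -0.712, -0.702]]
wrist_force: [0.1, -3.2, -3.8]
gripper_width: 0.832
{'time_s': 4.95, 'joints': [31.957, 17.312, -47.688, 46.025, -60.491, -154.209], 'tcp_pos': [0.453, -0.056, 0.169], 'ee_rot': [[-0.998, -0.052, 0.043], [-0.067, 0.7, -0.711], [0.006, -0.712, -0.702]], 'gripper_width': 0.832}
```

Joint 6 nears its limit, so I'll set the box back upright and regrip with the tool turned half round.

```bash
python3 -m jog '{"delta_pos":[[1,-14.3,8.8],[1,-15,7.6],[1.1,-15.6,6.1],[1.1,-16.1,4.8],[1.1,-16.5,3.4],[1.1,-16.6,1.9],[1.1,-16.8,0.5],[1.1,-16.8,-1],[1.1,-16.6,-2.5],[0,0,0]],"rot":[[5,0.33,0],[5,0.33,0],[5,0.33,0],[5,0.33,0],[5,0.33,0],[5,0.33,0],[5,0.33,0],[5,0.33,0],[5,0.33,0],[0,0,0]],"grip":[75,75,75,75,75,75,75,75,75,75]}'
python3 -m jog '{"delta_pos":[[0,0,0],[0,0,0],[0,0,0],[0,0,0],[0,0,15],[0,0,20],[0,0,25],[0,0,25],[0,0,15],[0,0,0]],"rot":[[0,0,0],[0,0,0],[0,0,0],[0,0,0],[0,0,0],[0,0,0],[0,0,0],[0,0,0],[0,0,0],[0,0,0]],"grip":[100,100,100,100,100,100,100,100,100,100]}'
python3 - <<'E'
from h import *
s=r.sense();print({k:np.round(s[k],3).tolist() for k in('time_s','joints')})
c=cap('wrist','w2')
E
```

```text
time_s: 5.78
tcp_pos: [0.4654, -0.2051, 0.2015]
ee_rot: [[-0.998, -0.057, 0.007], [-0.057, 0.998, 0.005], [-0.008, 0.005, -1.0]]
wrist_force: [2.9, -0.0, -0.5]
gripper_width: 0.828
time_s: 6.62
tcp_pos: [0.4654, -0.2, 0.3046]
ee_rot: [[-0.998, -0.068, 0.008], [-0.068, 0.998, -0.002], [-0.008, -0.002, -1.0]]
wrist_force: [0.6, 0.5, 0.4]
gripper_width: 1.001
{'time_s': 6.617, 'joints': [-4.826, 7.979, -10.571, 0.076, -71.001, -81.306]}
```

View pics/w2.png

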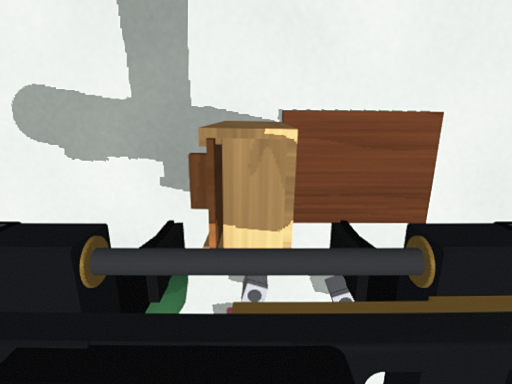

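The box stands upright again with its near top corners at (200,130) and (299,130), and its lid is shut. Next I turn the tool half round.

```bash
python3 - <<'E'
from h import *
c=cap('wrist')
for n,u,v,z in[('near -x corner',299,130,.2),('near +x corner',200,130,.2)]: print(n,(onz(c,u,v,z)*1000).round(1))
E
for i in 1 2 3; do python3 -m jog '{"delta_pos":[[0,0,0],[0,0,0],[0,0,0],[0,0,0],[0,0,0],[0,0,0],[0,0,0],[0,0,0],[0,0,0],[0,0,0]],"rot":[[0,0,6],[0,0,6],[0,0,6],[0,0,6],[0,0,6],[0,0,6],[0,0,6],[0,0,6],[0,0,6],[0,0,6]],"grip":[100,100,100,100,100,100,100,100,100,100]}'; done
python3 - <<'E'
from h import *
s=r.sense();print({k:np.round(s[k],3).tolist() for k in('time_s','joints')})
E
```

```text
near -x corner [ 403.9 -169.4  200. ]
near +x corner [ 409.1 -248.1  200. ]
time_s: 7.55
tcp_pos: [0.463, -0.2, 0.2985]
ee_rot: [[-0.437, -0.899, -0.004], [-0.899, 0.437, 0.001], [0.001, 0.004, -1.0]]
wrist_force: [-0.8, 0.5, -0.5]
gripper_width: 0.997
time_s: 8.38
tcp_pos: [0.463, -0.2, 0.2985]
ee_rot: [[0.56, -0.828, -0.004], [-0.828, -0.56, 0.001], [-0.003, 0.003, -1.0]]
wrist_force: [-0.7, 0.4, 1.0]
gripper_width: 1.001
time_s: 9.22
tcp_pos: [0.463, -0.1999, 0.2985]
ee_rot: [[0.997, 0.071, -0.004], [0.071, -0.997, 0.001], [-0.004, -0.001, -1.0]]
wrist_force: [-0.0, 0.3, 1.2]
gripper_width: 1.0
{'time_s': 9.217, 'joints': [-4.907, 8.29, -11.02, -0.042, -70.909, 98.985]}
```

```bash
python3 -m jog '{"delta_pos":[[1,-1,-15],[0,0,-15],[0,0,-15],[0,0,-15],[0,0,-15],[0,0,-12],[0,0,-11],[0,0,0],[0,0,0]],"rot":[[0,0,0],[0,0,0],[0,0,0],[0,0,0],[0,0,0],[0,0,0],[0,0,0],[0,0,0],[0,0,0]],"grip":[100,100,100,100,100,100,100,100,100]}'; python3 -m jog '{"delta_pos":[[0,0,0],[0,0,0],[0,0,0],[0,0,0],[0,0,0],[0,0,0]],"rot":[[0,0,0],[0,0,0],[0,0,0],[0,0,0],[0,0,0],[0,0,0]],"grip":[75,75,75,75,75,75]}'
python3 -m jog '{"delta_pos":[[-1.1,16.6,2.5],[-1.1,16.8,1.0],[-1.1,16.8,-0.5],[-1.1,16.6,-1.9],[-1.1,16.5,-3.4],[-1.1,16.1,-4.8],[-1.1,15.6,-6.1],[-1,15,-7.6],[-1,14.3,-8.8],[0,0,0]],"rot":[[-5,-0.33,0],[-5,-0.33,0],[-5,-0.33,0],[-5,-0.33,0],[-5,-0.33,0],[-5,-0.33,0],[-5,-0.33,0],[-5,-0.33,0],[-5,-0.33,0],[0,0,0]],"grip":[75,75,75,75,75,75,75,75,75,75]}'
python3 - <<'E'
from h import *
s=r.sense();print({k:np.round(s[k],3).tolist() for k in('time_s','joints')})
E
```

```text
time_s: 9.97
tcp_pos: [0.4639, -0.2012, 0.2011]
ee_rot: [[0.998, 0.066, -0.004], [0.066, -0.998, 0.0], [-0.004, -0.001, -1.0]]
wrist_force: [0.7, -0.7, 0.8]
gripper_width: 1.0
time_s: 10.47
tcp_pos: [0.4654, -0.2022, 0.2035]
ee_rot: [[0.998, 0.065, 0.002], [0.065, -0.998, -0.001], [0.002, 0.001, -1.0]]
wrist_force: [-0.3, -1.8, 2.8]
gripper_width: 0.834
time_s: 11.3
tcp_pos: [0.454, -0.0558, 0.1699]
ee_rot: [[0.998, 0.053, 0.045], [0.069, -0.7, -0.711], [-0.006, 0.712, -0.702]]
wrist_force: [-0.1, -2.7, -5.8]
gripper_width: 0.826
{'time_s': 11.3, 'joints': [31.914, 17.226, -47.59, 46.075, -60.575, 25.999]}
```

Joint limits are comfortable now, so I continue to 75°.

```bash

python3 -m jog '{"delta_pos":[[-1,13.5,-10],[-0.9,12.6,-11.1],[-0.8,11.5,-12.2],[0,0,0]],"rot":[[-5,-0.33,0],[-5,-0.33,0],[-5,-0.33,0],[0,0,0]],"grip":[75,75,75,75]}'
python3 - <<'E'
from h import *
s=r.sense();print({k:np.round(s[k],3).tolist() for k in('time_s','joints')})
E
python3 -m jog '{"delta_pos":[[-0.7,10.5,-13.1],[-0.6,9.2,-14.1],[-0.5,8,-14.7],[0,0,0]],"rot":[[-5,-0.33,0],[-5,-0.33,0],[-5,-0.33,0],[0,0,0]],"grip":[75,75,75,75]}'
python3 - <<'E'
from h import *
s=r.sense();print({k:np.round(s[k],3).tolist() for k in('time_s','joints')})
c=cap('side','s2')
cv2.imwrite('pics/s2.png',cv2.resize(c['frame'][140:360,100:400],(800,587),interpolation=cv2.INTER_CUBIC)[:,:,::-1])
E
```

```text
time_s: 11.63
tcp_pos: [0.4524, -0.0185, 0.1361]
ee_rot: [[0.998, 0.039, 0.056], [0.068, -0.491, -0.868], [-0.007, 0.87, -0.493]]
wrist_force: [1.0, -1.5, -4.3]
gripper_width: 0.831
{'time_s': 11.633, 'joints': [39.627, 28.239, -48.683, 49.141, -68.63, 11.773]}
time_s: 11.97
tcp_pos: [0.4507, 0.0085, 0.0933]
ee_rot: [[0.998, 0.024, 0.062], [0.066, -0.247, -0.967], [-0.008, 0.969, -0.248]]
wrist_force: [0.8, -1.9, -4.3]
gripper_width: 0.826
{'time_s': 11.967, 'joints': [44.707, 41.717, -47.026, 48.732, -76.439, 1.43]}
```

View pics/s2.png

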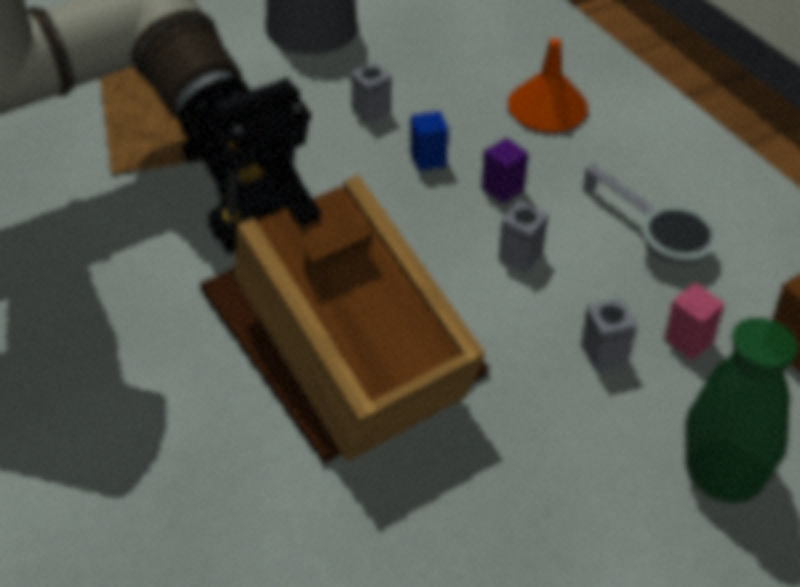

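Side view: the box is tipped about 75° with its lid shut and the rib near crop (335,245). The gripper holds its upper end. Now I open, lower a little and withdraw.

```bash

python3 -m jog '{"delta_pos":[[0,0,0],[0,0,0],[0,0,0],[0,0,-3],[0,0,-3],[0,0,-2],[0,0,0]],"rot":[[0,0,0],[0,0,0],[0,0,0],[0,0,0],[0,0,0],[0,0,0],[0,0,0]],"grip":[85,100,100,100,100,100,100]}'
python3 -m jog '{"delta_pos":[[-0.5,6,0],[-0.5,6,0],[-0.5,8,0],[-0.5,10,0],[-0.7,12,0],[0,15,1],[0,15,3],[0,15,10],[0,15,15],[0,15,20]],"rot":[[0,0,0],[0,0,0],[0,0,0],[0,0,0],[0,0,0],[0,0,0],[0,0,0],[0,0,0],[0,0,0],[0,0,0]],"grip":[100,100,100,100,100,100,100,100,100,100]}'
python3 - <<'E'
from h import *
s=r.sense();print({k:np.round(s[k],3).tolist() for k in('time_s','joints')})
c=cap('side','s3')
cv2.imwrite('pics/s3.png',cv2.resize(c['frame'][140:360,100:400],(800,587),interpolation=cv2.INTER_CUBIC)[:,:,::-1])
E
```

```text
time_s: 12.6
tcp_pos: [0.451, 0.0081, 0.0898]
ee_rot: [[0.998, 0.015, 0.064], [0.066, -0.257, -0.964], [0.002, 0.966, -0.257]]
wrist_force: [0.0, 0.8, -2.8]
gripper_width: 1.0
time_s: 13.43
tcp_pos: [0.4475, 0.1267, 0.1391]
ee_rot: [[0.998, 0.018, 0.064], [0.067, -0.253, -0.965], [-0.001, 0.967, -0.254]]
wrist_force: [0.5, 0.3, -0.3]
gripper_width: 1.003
{'time_s': 13.433, 'joints': [55.45, 40.363, -34.055, 36.927, -87.669, 9.643]}
```

View pics/s3.png

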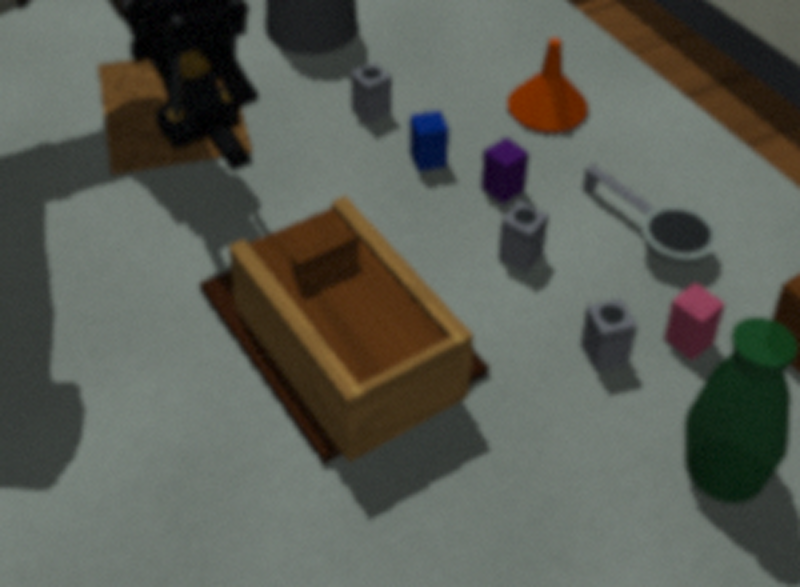

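The box lies on the board with its lid shut and the rib at crop (326,262). Now the tool goes back to pointing down, above the rib.

```bash

python3 -m jog '{"delta_pos":[[1,0,20],[1,0,20],[1,0,20],[1,-15,15],[1,-20,15],[1,-20,15],[1,-20,10],[1,-20,5],[1,-20,0],[1,-20,0]],"rot":[[6.25,0.41,0],[6.25,0.41,0],[6.25,0.41,0],[6.25,0.41,0],[6.25,0.41,0],[6.25,0.41,0],[6.25,0.41,0],[6.25,0.41,0],[6.25,0.41,0],[6.25,0.41,0]],"grip":[100,100,100,100,100,100,100,100,100,100]}'
python3 -m jog '{"delta_pos":[[1,-20,0],[1,-15,0],[0,0,0],[0,0,0]],"rot":[[6.25,0.41,0],[6.25,0.41,0],[0,0,0],[0,0,0]],"grip":[100,100,100,100]}'
python3 - <<'E'
from h import *
s=r.sense();print({k:np.round(s[k],3).tolist() for k in('time_s','joints')})
c=cap('wrist','w3')
E
```

```text
time_s: 14.32
tcp_pos: [0.4576, -0.0098, 0.2604]
ee_rot: [[0.998, 0.065, 0.018], [0.068, -0.975, -0.21], [0.003, 0.211, -0.977]]
wrist_force: [0.2, -0.3, -0.7]
gripper_width: 0.997
time_s: 14.65
tcp_pos: [0.46, -0.0464, 0.2595]
ee_rot: [[0.998, 0.06, 0.001], [0.06, -0.998, 0.0], [0.001, -0.0, -1.0]]
wrist_force: [0.6, 0.6, 0.1]
gripper_width: 1.0
{'time_s': 14.65, 'joints': [14.458, 5.403, -20.168, -0.006, -64.387, 79.005]}
```

View pics/w3.png

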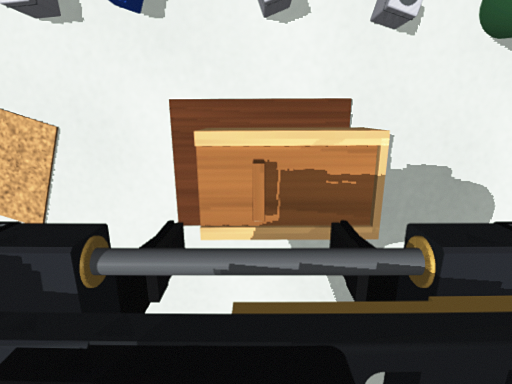

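The wrist view shows the box lying with its rib top at about u 253-264, v 161-221, and the mat at left. I measure the rib and box corners.

```bash
python3 - <<'E'
from h import *
c=cap('wrist')
for n,u,v,z in[('rib',253,161,.115),('rib',264,161,.115),('rib',253.5,220,.115),('rib',265,220,.115),('box +z far corner',194,130,.092),('box -z far corner',392,132,.092),('box -z near',380,239,.092),('board far +y',170,99,.012),('board far edge',351,99,.012),('board +y near',180,223,.012)]: print(n,(onz(c,u,v,z)*1000).round(1))
E
```

```text
rib [486.7 -39.2 115. ]
rib [487.3 -49.8 115. ]
rib [426.6 -43.3 115. ]
rib [427.4 -55.  115. ]
box +z far corner [510.9  22.4  92. ]
box -z far corner [ 521.9 -178.6   92. ]
box -z near [ 404.3 -186.6   92. ]
board far +y [542.   69.2  12. ]
board far edge [ 556.3 -156.5   12. ]
board +y near [377.6  57.3  12. ]
```

```bash

python3 -m jog '{"delta_pos":[[-3,-0.5,-30],[0,0,-30],[0,0,-30],[0,0,-25],[0,0,-15],[0,0,-9],[0,0,-5.5],[0,0,0],[0,0,0]],"rot":[[0,0,0],[0,0,0],[0,0,0],[0,0,0],[0,0,0],[0,0,0],[0,0,0],[0,0,0],[0,0,0]],"grip":[60,40,40,40,40,40,40,40,40]}'
python3 -m jog '{"delta_pos":[[0,0,0],[0,0,0],[0,0,0],[0,0,0],[0,0,0],[0,0,0],[0,0,0]],"rot":[[0,0,0],[0,0,0],[0,0,0],[0,0,0],[0,0,0],[0,0,0],[0,0,0]],"grip":[0,0,0,0,0,0,0]}'
```

```text
time_s: 15.5
tcp_pos: [0.4575, -0.0448, 0.1148]
ee_rot: [[0.998, 0.066, 0.001], [0.066, -0.998, -0.0], [0.001, 0.0, -1.0]]
wrist_force: [-0.3, 0.8, 0.6]
gripper_width: 0.433
time_s: 16.08
tcp_pos: [0.4572, -0.0458, 0.1147]
ee_rot: [[0.998, 0.064, 0.001], [0.064, -0.998, -0.0], [0.001, 0.0, -1.0]]
wrist_force: [-1.4, -0.6, 3.4]
gripper_width: 0.138
```

```bash

python3 -m jog '{"delta_pos":[[-0.3,5,0],[-0.6,10,0],[-0.6,10,0],[-0.6,10,0],[-0.6,10,0],[-0.6,10,0],[-0.6,10,0],[0,0,0]],"rot":[[0,0,0],[0,0,0],[0,0,0],[0,0,0],[0,0,0],[0,0,0],[0,0,0],[0,0,0]],"grip":[0,0,0,0,0,0,0,0]}'
python3 - <<'E'
from h import *
c=cap('wrist')
# box corners via light-wood mask not needed; save for diff
c=cap('side','s4')
cv2.imwrite('pics/s4.png',cv2.resize(c['frame'][140:360,100:400],(640,470),interpolation=cv2.INTER_CUBIC)[:,:,::-1])
E
```

```text
time_s: 16.75
tcp_pos: [0.4533, 0.0217, 0.1147]
ee_rot: [[0.998, 0.067, 0.002], [0.067, -0.998, 0.001], [0.002, -0.001, -1.0]]
wrist_force: [-1.2, 2.4, 6.3]
gripper_width: 0.132
```

View pics/s4.png

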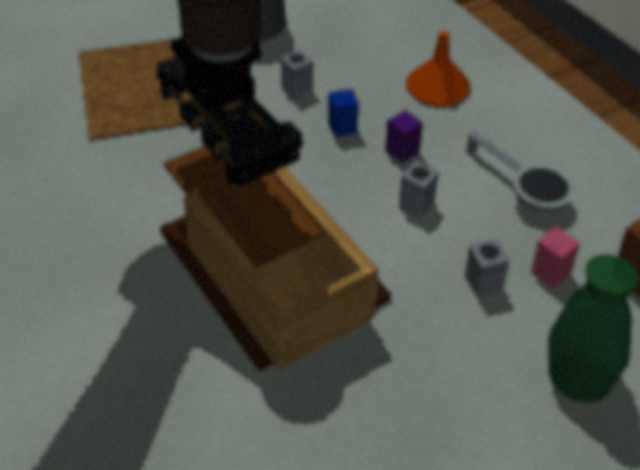

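The lid slides out while the box stays put. I continue to the end.

```bash

python3 -m jog '{"delta_pos":[[-0.6,10,0.5],[-0.6,10,0],[-0.6,10,0],[-0.6,10,0],[-0.6,10,0],[-0.6,10,0],[-0.6,10,0],[-0.6,10,0],[0,0,0]],"rot":[[0,0,0],[0,0,0],[0,0,0],[0,0,0],[0,0,0],[0,0,0],[0,0,0],[0,0,0],[0,0,0]],"grip":[0,0,0,0,0,0,0,0,0]}'
python3 -m jog '{"delta_pos":[[-0.6,10,0],[-0.6,10,0],[-0.6,10,0],[-0.6,10,0],[-0.6,10,0],[-0.6,10,0],[0,0,0],[0,0,0]],"rot":[[0,0,0],[0,0,0],[0,0,0],[0,0,0],[0,0,0],[0,0,0],[0,0,0],[0,0,0]],"grip":[0,0,0,0,0,0,0,0]}'
python3 - <<'E'
from h import *
c=cap('wrist')
c=cap('side','s5')
cv2.imwrite('pics/s5.png',cv2.resize(c['frame'][120:340,100:400],(640,470),interpolation=cv2.INTER_CUBIC)[:,:,::-1])
E
```

```text
time_s: 17.6
tcp_pos: [0.4484, 0.1012, 0.1146]
ee_rot: [[0.998, 0.066, 0.001], [0.066, -0.998, 0.001], [0.001, -0.001, -1.0]]
wrist_force: [-0.2, 0.1, 0.4]
gripper_width: 0.136
time_s: 18.27
tcp_pos: [0.4445, 0.16, 0.1147]
ee_rot: [[0.998, 0.066, 0.0], [0.066, -0.998, -0.0], [0.0, 0.0, -1.0]]
wrist_force: [-0.2, -0.2, -0.8]
gripper_width: 0.133
```

View pics/s5.png

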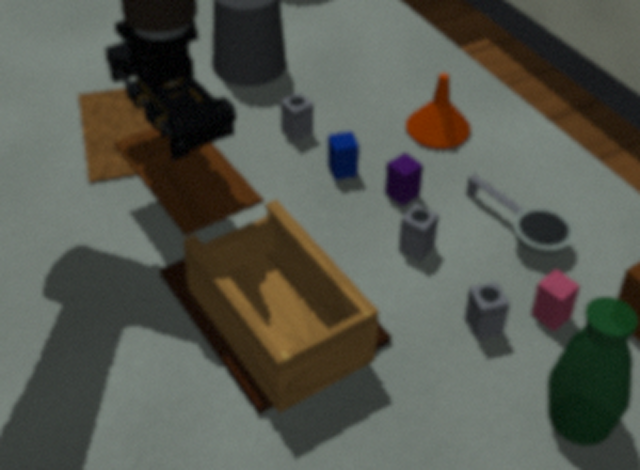

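The lid is fully out, held level at (190,180), and the box is still flat on the board. Now I carry it low to the mat and turn it -18° to match.

```bash

python3 -m jog '{"delta_pos":[[1,15,0],[1,20,0],[2,20,-3],[2,20,-5],[2,20,-5],[2,20,-5],[2,20,-5],[2,20,-5],[2,20,0],[0,0,0]],"rot":[[0,0,-2],[0,0,-2],[0,0,-2],[0,0,-2],[0,0,-2],[0,0,-2],[0,0,-2],[0,0,-2],[0,0,-2],[0,0,0]],"grip":[0,0,0,0,0,0,0,0,0,0]}'
python3 -m jog '{"delta_pos":[[1.5,20,0],[0,10,0],[0,0,0],[0,0,0]],"rot":[[0,0,0],[0,0,0],[0,0,0],[0,0,0]],"grip":[0,0,0,0]}'
python3 - <<'E'
from h import *
cap('wrist','w6')
c=cap('side')
cv2.imwrite('pics/s6.png',cv2.resize(c['frame'][100:260,60:300],(780,520),interpolation=cv2.INTER_CUBIC)[:,:,::-1])
E
```

```text
time_s: 19.2
tcp_pos: [0.4617, 0.3372, 0.0865]
ee_rot: [[0.969, -0.246, 0.002], [-0.246, -0.969, 0.001], [0.002, -0.002, -1.0]]
wrist_force: [0.9, 0.8, -0.4]
gripper_width: 0.135
time_s: 19.53
tcp_pos: [0.462, 0.3638, 0.0866]
ee_rot: [[0.969, -0.247, -0.0], [-0.247, -0.969, -0.001], [-0.0, 0.001, -1.0]]
wrist_force: [-0.1, -0.6, -0.3]
gripper_width: 0.136
```

View pics/w6.png

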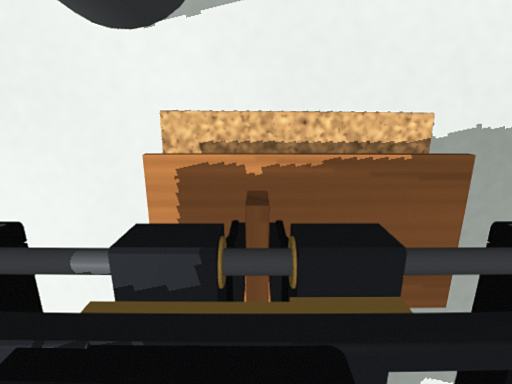

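The lid is level and aligned with the mat, whose far edge runs from (161,111) to (433,113). I lower it.

```bash

python3 -m jog '{"delta_pos":[[0,0,-12],[0,0,-12],[0,0,-10],[0,0,-5],[0,0,-3],[0,0,-2],[0,0,-1],[0,0,0]],"rot":[[0,0,0],[0,0,0],[0,0,0],[0,0,0],[0,0,0],[0,0,0],[0,0,0],[0,0,0]],"grip":[0,0,0,0,0,0,0,0]}'
```

```text
time_s: 20.3
tcp_pos: [0.4623, 0.3644, 0.0419]
ee_rot: [[0.969, -0.247, 0.001], [-0.247, -0.969, 0.0], [0.001, -0.0, -1.0]]
wrist_force: [-0.2, 0.8, -1.2]
gripper_width: 0.132
```

```bash

python3 -m jog '{"delta_pos":[[0,0,-1],[0,0,0],[0,0,0],[0,0,0],[0,0,0],[0,0,15],[0,0,30],[0,0,35],[0,0,40],[0,0,40]],"rot":[[0,0,0],[0,0,0],[0,0,0],[0,0,0],[0,0,0],[0,0,0],[0,0,0],[0,0,0],[0,0,0],[0,0,0]],"grip":[0,0,30,30,30,30,30,50,70,90]}'
python3 -m jog '{"delta_pos":[[15,-15,10],[20,-25,10],[20,-25,5],[20,-25,0],[20,-20,0],[15,-15,0],[0,-5,0],[0,0,0],[0,0,0]],"rot":[[0,0,0],[0,0,0],[0,0,0],[0,0,0],[0,0,0],[0,0,0],[0,0,0],[0,0,0],[0,0,0]],"grip":[70,70,70,70,70,70,70,70,70]}'
python3 - <<'E'
from h import *
print(r.sense()['joints'])
w=cap('wrist'); t=cap('top')
a=cv2.resize(t['frame'][120:280,110:350],(780,520),interpolation=cv2.INTER_CUBIC)
np.save('t.npy',t['frame'])
cv2.imwrite('pics/c7.png',np.vstack([w['frame'][:210],cv2.resize(t['frame'][120:280,100:350],(512,328),interpolation=cv2.INTER_CUBIC)])[:,:,::-1])
E
```

```text
time_s: 21.13
tcp_pos: [0.4618, 0.3639, 0.2022]
ee_rot: [[0.969, -0.247, -0.0], [-0.247, -0.969, -0.001], [-0.0, 0.001, -1.0]]
wrist_force: [-0.3, 0.4, -0.0]
gripper_width: 0.447
time_s: 21.88
tcp_pos: [0.5718, 0.2343, 0.2256]
ee_rot: [[0.969, -0.248, -0.0], [-0.248, -0.969, -0.0], [-0.0, 0.0, -1.0]]
wrist_force: [-0.0, 1.0, 0.1]
gripper_width: 0.698
[ 3.72699559e+01  2.22384688e+01 -2.48732396e+00  3.85113197e-04
 -6.52856157e+01  3.83986928e+01]
```

View pics/c7.png

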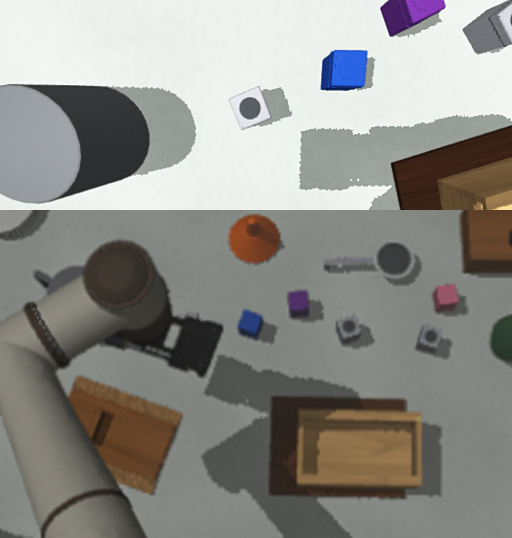

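The upper (wrist) part shows tin A with its cap at (250,108), beside the blue decoy. The lower (top) part shows the lid flat on the mat with its rib up, and the open box. I measure tin A and the box.

```bash
cat >> h.py <<'E'
def caps(c,z=.055,thr=110):
    """dark round caps of steel tins in the wrist picture (upper part), with world xy and tin yaw from edges around"""
    f=c['frame']; g=cv2.cvtColor(f,cv2.COLOR_RGB2GRAY); h=cv2.cvtColor(f,cv2.COLOR_RGB2HSV)
    m=((g<thr)&(h[...,1]<60)).astype(np.uint8); m[215:]=0
    out=[]
    for cn in cv2.findContours(m,cv2.RETR_LIST,2)[0]:
        a=cv2.contourArea(cn)
        if a<80 or a>900: continue
        (u,v),rad=cv2.minEnclosingCircle(cn)
        if a/(np.pi*rad*rad)<.6: continue
        out.append((u,v,a,onz(c,u,v,z)))
    return out
def yaw(c,p,q,z=.054):
    a,b=onz(c,*p,z),onz(c,*q,z); d=b-a; return np.degrees(np.arctan2(d[1],d[0])),np.hypot(*d[:2])*1000
E
python3 - <<'E'
from h import *
c=cap('wrist')
for o in caps(c): print([round(x) for x in o[:3]],(o[3]*1000).round(1))
for p,q in[((229,103),(261,88)),((261,88),(271,118)),((229,103),(241,129))]: print(yaw(c,p,q))
# zoomed crop for later
x,y=250,108
g=cv2.cvtColor(c['frame'],cv2.COLOR_RGB2GRAY)[78:140,215:290]
e=cv2.Canny(g,40,100); L=cv2.HoughLinesP(e,1,np.pi/180,12,minLineLength=14,maxLineGap=3)
for l in L[:,0]: 
    p=(l[0]+215,l[1]+78);q=(l[2]+215,l[3]+78); print(p,q,np.round(yaw(c,p,q),1))
E
```

```text
[250, 107, 304] [648.3 223.   55. ]
(np.float64(-80.25860126389209), np.float64(35.1937868114391))
(np.float64(-174.7158816138782), np.float64(30.761190541705602))
(np.float64(-169.67624571423775), np.float64(28.218367674705195))
(np.int32(229), np.int32(97)) (np.int32(257), np.int32(85)) [-82.2  30.3]
(np.int32(235), np.int32(115)) (np.int32(254), np.int32(118)) [-113.    19.5]
(np.int32(252), np.int32(126)) (np.int32(272), np.int32(123)) [-95.9  20.7]
(np.int32(247), np.int32(126)) (np.int32(261), np.int32(120)) [-81.6  15.5]
(np.int32(258), np.int32(85)) (np.int32(270), np.int32(114)) [-170.6   30.4]
(np.int32(229), np.int32(99)) (np.int32(237), np.int32(121)) [-174.6   22.8]
(np.int32(230), np.int32(97)) (np.int32(240), np.int32(121)) [-171.8   25.3]
(np.int32(232), np.int32(99)) (np.int32(261), np.int32(86)) [-81.2  31.6]
(np.int32(273), np.int32(121)) (np.int32(287), np.int32(117)) [-88.6  14.7]
(np.int32(283), np.int32(89)) (np.int32(289), np.int32(105)) [-171.6   16.6]
```

```bash

python3 -m jog '{"delta_pos":[[20,-3,0],[20,-3,0],[20,-3,0],[16.5,-2,-10],[0,0,-30],[0,0,-35],[0,0,-35],[0,0,-30],[0,0,-20],[0,0,-13]],"rot":[[0,0,5.6],[0,0,5.6],[0,0,5.6],[0,0,5.6],[0,0,0],[0,0,0],[0,0,0],[0,0,0],[0,0,0],[0,0,0]],"grip":[65,65,65,65,65,65,65,65,65,65]}'
python3 -m jog '{"delta_pos":[[0,0,0],[0,0,0],[0,0,0],[0,0,0],[0,0,0],[0,0,0],[0,0,0]],"rot":[[0,0,0],[0,0,0],[0,0,0],[0,0,0],[0,0,0],[0,0,0],[0,0,0]],"grip":[65,20,20,20,20,20,20]}'
python3 -m jog '{"delta_pos":[[0,0,20],[0,0,30],[0,0,35],[0,0,35],[0,0,0],[0,0,0]],"rot":[[0,0,0],[0,0,0],[0,0,0],[0,0,0],[0,0,0],[0,0,0]],"grip":[20,20,20,20,20,20]}'
python3 - <<'E'
from h import *
c=cap('top'); f=c['frame']; hsv=cv2.cvtColor(f,cv2.COLOR_RGB2HSV)
m=((hsv[...,0]>12)&(hsv[...,0]<22)&(hsv[...,1]>90)&(hsv[...,2]>95)).astype(np.uint8)
m[:205]=0;m[275:]=0;m[:,:225]=0;m[:,350:]=0
cn=max(cv2.findContours(cv2.morphologyEx(m,3,np.ones((3,3))),0,2)[0],key=cv2.contourArea)
R=cv2.minAreaRect(cn); b=cv2.boxPoints(R); print(R)
for p in b: print(p.round(1),(onz(c,*p,.09)*1000).round(1))
E
```

```text
time_s: 22.87
tcp_pos: [0.6468, 0.2237, 0.0495]
ee_rot: [[0.99, 0.142, -0.004], [0.142, -0.99, -0.002], [-0.004, 0.002, -1.0]]
wrist_force: [-0.2, 0.2, 0.6]
gripper_width: 0.649
time_s: 23.45
tcp_pos: [0.6494, 0.2237, 0.0545]
ee_rot: [[0.99, 0.141, 0.003], [0.141, -0.99, 0.001], [0.003, -0.001, -1.0]]
wrist_force: [-0.4, 0.6, 4.4]
gripper_width: 0.389
time_s: 23.95
tcp_pos: [0.6497, 0.2239, 0.176]
ee_rot: [[0.99, 0.141, 0.006], [0.141, -0.99, 0.003], [0.006, -0.003, -1.0]]
wrist_force: [-0.5, 0.0, -2.6]
gripper_width: 0.391
((275.1329345703125, 235.34664916992188), (60.71807861328125, 36.44226837158203), 1.6365771293640137)
[244.3 252.7] [392.8  13.9  90. ]
[245.3 216.3] [513.8  21.2  90. ]
[306. 218.] [ 525.7 -181.3   90. ]
[305.  254.4] [ 404.2 -185.6   90. ]
```

```bash

python3 -m jog '{"delta_pos":[[-15,-20,0],[-19,-32,0],[-19,-32,0],[-19,-32,0],[-19,-32,0],[-19,-32,0],[-19,-32,0],[-19,-32,0],[-19,-32,0],[-19,-32,0]],"rot":[[0,0,0],[0,0,-1],[0,0,-1],[0,0,-1],[0,0,-1],[0,0,-0.8],[0,0,0],[0,0,0],[0,0,0],[0,0,0]],"grip":[20,20,20,20,20,20,20,20,20,20]}'
python3 -m jog '{"delta_pos":[[-19,-32,0],[-5,-13,0],[0,0,0],[0,0,0]],"rot":[[0,0,0],[0,0,0],[0,0,0],[0,0,0]],"grip":[20,20,20,20]}'
```

```text
time_s: 24.83
tcp_pos: [0.4601, -0.086, 0.1711]
ee_rot: [[0.998, 0.058, -0.003], [0.058, -0.998, -0.0], [-0.003, -0.0, -1.0]]
wrist_force: [1.4, -1.5, -1.9]
gripper_width: 0.389
time_s: 25.17
tcp_pos: [0.4376, -0.1302, 0.1716]
ee_rot: [[0.998, 0.055, -0.002], [0.055, -0.998, 0.0], [-0.002, -0.0, -1.0]]
wrist_force: [0.5, -0.0, -0.6]
gripper_width: 0.391
```

```bash

python3 -m jog '{"delta_pos":[[2.5,1.6,0],[0,0,-20],[0,0,-20],[0,0,-20],[0,0,-15],[0,0,-10],[0,0,-6],[0,0,-4],[0,0,-1],[0,0,0]],"rot":[[0,0,0],[0,0,0],[0,0,0],[0,0,0],[0,0,0],[0,0,0],[0,0,0],[0,0,0],[0,0,0],[0,0,0]],"grip":[20,20,20,20,20,20,20,20,20,20]}'
python3 -m jog '{"delta_pos":[[0,0,0],[0,0,0],[0,0,0],[0,0,10],[0,0,20],[0,0,30],[0,0,30],[0,0,30],[0,0,30],[0,0,0]],"rot":[[0,0,0],[0,0,0],[0,0,0],[0,0,0],[0,0,0],[0,0,0],[0,0,0],[0,0,0],[0,0,0],[0,0,0]],"grip":[52,52,52,52,52,52,60,65,65,65]}'
```

```text
time_s: 26.0
tcp_pos: [0.4416, -0.1277, 0.0768]
ee_rot: [[0.998, 0.058, 0.001], [0.058, -0.998, -0.0], [0.001, 0.0, -1.0]]
wrist_force: [0.9, 0.1, -0.6]
gripper_width: 0.389
time_s: 26.83
tcp_pos: [0.4447, -0.1286, 0.2336]
ee_rot: [[0.998, 0.059, 0.015], [0.059, -0.998, -0.001], [0.015, 0.002, -1.0]]
wrist_force: [1.5, 0.6, -0.2]
gripper_width: 0.641
```

```bash

python3 -m jog '{"delta_pos":[[20,10,0],[25,13,0],[25,13,0],[25,13,0],[25,13,0],[20,12,0],[5,0,0],[0,0,0],[0,0,0]],"rot":[[0,0,0],[0,0,0],[0,0,0],[0,0,0],[0,0,0],[0,0,0],[0,0,0],[0,0,0],[0,0,0]],"grip":[65,65,65,65,65,65,65,65,65]}'
cat >> h.py <<'E'
def edges(c,u,v,w=35):
    x0,y0=max(0,int(u-w)),max(0,int(v-w)); g=cv2.cvtColor(c['frame'],cv2.COLOR_RGB2GRAY)[y0:int(v+w),x0:int(u+w)]
    L=cv2.HoughLinesP(cv2.Canny(g,40,100),1,np.pi/180,12,minLineLength=16,maxLineGap=3)
    for l in L[:,0]:
        p=(l[0]+x0,l[1]+y0);q=(l[2]+x0,l[3]+y0); a,d=yaw(c,p,q); print(p[0],p[1],q[0],q[1],'yaw%90',round(a%90,1),'len',round(d))
E
python3 - <<'E'
from h import *
c=cap('wrist'); 
for o in caps(c): print([round(x) for x in o[:3]],(o[3]*1000).round(1)); edges(c,o[0],o[1])
t=cap('top')
cv2.imwrite('pics/c8.png',np.vstack([c['frame'][:210],cv2.resize(t['frame'][120:280,100:350],(512,328),interpolation=cv2.INTER_CUBIC)])[:,:,::-1])
E
```

```text
time_s: 27.58
tcp_pos: [0.5855, -0.0543, 0.2264]
ee_rot: [[0.998, 0.057, -0.001], [0.057, -0.998, 0.0], [-0.001, -0.0, -1.0]]
wrist_force: [-0.2, 0.4, 0.9]
gripper_width: 0.651
[395, 117, 304] [ 661.7 -190.4   55. ]
361 125 403 137 yaw%90 78.3 len 47
386 96 415 106 yaw%90 76.1 len 32
360 127 386 135 yaw%90 77.2 len 29
374 126 385 96 yaw%90 77.7 len 31
381 96 415 107 yaw%90 77.1 len 37
402 138 411 114 yaw%90 78.7 len 25
360 120 367 99 yaw%90 78.9 len 21
369 125 378 102 yaw%90 76.2 len 24
374 131 399 138 yaw%90 78.6 len 28
404 136 413 114 yaw%90 76.9 len 23
371 126 379 102 yaw%90 79.5 len 24
368 99 384 96 yaw%90 13.9 len 16
[259, 104, 308] [666.5 -51.1  55. ]
237 94 267 81 yaw%90 25.6 len 32
238 93 252 125 yaw%90 27.2 len 34
268 82 279 116 yaw%90 22.7 len 35
272 128 293 121 yaw%90 21.5 len 23
255 122 280 113 yaw%90 22.6 len 27
237 96 247 120 yaw%90 26.0 len 25
237 95 260 86 yaw%90 23.6 len 25
```

View pics/c8.png

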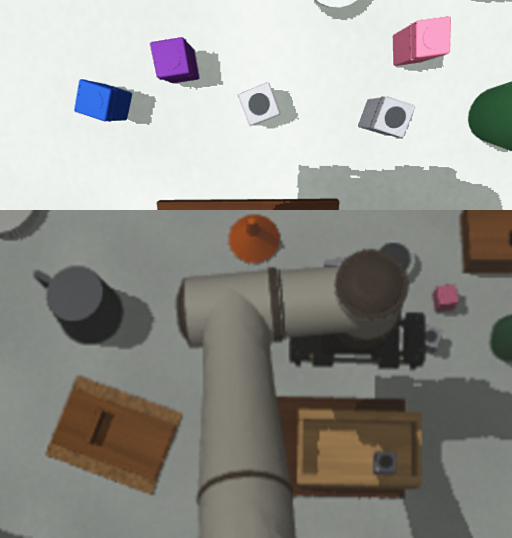

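Tin A stands in the box at crop (384,462). Tin B's cap is at (259,104) with yaw about 24°, and tin C's is at (395,117) with yaw about 78°. Next I grasp B.

```bash

python3 -m jog '{"delta_pos":[[20,1,0],[20,1,0],[20,1,0],[21,0,-10],[0,0,-30],[0,0,-35],[0,0,-35],[0,0,-30],[0,0,-20],[0,0,-12]],"rot":[[0,0,5.2],[0,0,5.2],[0,0,5.2],[0,0,5.2],[0,0,0],[0,0,0],[0,0,0],[0,0,0],[0,0,0],[0,0,0]],"grip":[65,65,65,65,65,65,65,65,65,65]}'
python3 -m jog '{"delta_pos":[[0,0,0],[0,0,0],[0,0,0],[0,0,0],[0,0,0],[0,0,0],[0,0,0]],"rot":[[0,0,0],[0,0,0],[0,0,0],[0,0,0],[0,0,0],[0,0,0],[0,0,0]],"grip":[65,20,20,20,20,20,20]}'
python3 -m jog '{"delta_pos":[[0,0,20],[0,0,30],[0,0,35],[0,0,35],[0,0,0],[0,0,0]],"rot":[[0,0,0],[0,0,0],[0,0,0],[0,0,0],[0,0,0],[0,0,0]],"grip":[20,20,20,20,20,20]}'
```

```text
time_s: 28.52
tcp_pos: [0.6647, -0.0519, 0.0521]
ee_rot: [[0.913, 0.407, -0.005], [0.407, -0.913, -0.0], [-0.004, -0.002, -1.0]]
wrist_force: [-0.5, -0.9, -0.8]
gripper_width: 0.653
time_s: 29.1
tcp_pos: [0.6679, -0.051, 0.0564]
ee_rot: [[0.913, 0.409, 0.003], [0.409, -0.913, 0.0], [0.003, 0.001, -1.0]]
wrist_force: [-1.1, 1.2, 5.2]
gripper_width: 0.392
time_s: 29.6
tcp_pos: [0.6683, -0.0508, 0.1778]
ee_rot: [[0.913, 0.408, 0.006], [0.408, -0.913, 0.001], [0.006, 0.001, -1.0]]
wrist_force: [-0.2, 0.2, -1.4]
gripper_width: 0.388
```

```bash

python3 -m jog '{"delta_pos":[[-15,-7,0],[-22,-9,0],[-22,-9,0],[-22,-9,0],[-22,-9,0],[-22,-9,0],[-22,-9,0],[-22,-9,0],[-15,-5,0],[0,0,0]],"rot":[[0,0,-2.6],[0,0,-2.6],[0,0,-2.6],[0,0,-2.6],[0,0,-2.6],[0,0,-2.6],[0,0,-2.6],[0,0,-2.6],[0,0,0],[0,0,0]],"grip":[20,20,20,20,20,20,20,20,20,20]}'
python3 -m jog '{"delta_pos":[[0,0,0],[0,0,0]],"rot":[[0,0,0],[0,0,0]],"grip":[20,20]}'
```

```text
time_s: 30.43
tcp_pos: [0.4787, -0.1267, 0.1732]
ee_rot: [[0.998, 0.055, -0.005], [0.055, -0.998, 0.001], [-0.005, -0.001, -1.0]]
wrist_force: [-1.0, 0.2, -2.4]
gripper_width: 0.387
time_s: 30.6
tcp_pos: [0.4835, -0.1259, 0.1742]
ee_rot: [[0.998, 0.058, -0.0], [0.058, -0.998, -0.0], [-0.0, 0.0, -1.0]]
wrist_force: [-0.0, -0.5, -1.1]
gripper_width: 0.389
```

```bash

python3 -m jog '{"delta_pos":[[-0.5,0,0],[0,0,-20],[0,0,-20],[0,0,-20],[0,0,-15],[0,0,-10],[0,0,-6],[0,0,-4],[0,0,-1.5],[0,0,0]],"rot":[[0,0,0],[0,0,0],[0,0,0],[0,0,0],[0,0,0],[0,0,0],[0,0,0],[0,0,0],[0,0,0],[0,0,0]],"grip":[20,20,20,20,20,20,20,20,20,20]}'
python3 -m jog '{"delta_pos":[[0,0,0],[0,0,0],[0,0,0],[0,0,10],[0,0,20],[0,0,30],[0,0,30],[0,0,30],[0,0,30],[0,0,0]],"rot":[[0,0,0],[0,0,0],[0,0,0],[0,0,0],[0,0,0],[0,0,0],[0,0,0],[0,0,0],[0,0,0],[0,0,0]],"grip":[52,52,52,52,52,52,60,65,65,65]}'
python3 -m jog '{"delta_pos":[[15,-8,0],[20,-12,0],[20,-12,0],[20,-12,0],[20,-12,0],[10,-8,0],[0,0,0],[0,0,0]],"rot":[[0,0,0],[0,0,0],[0,0,0],[0,0,0],[0,0,0],[0,0,0],[0,0,0],[0,0,0]],"grip":[65,65,65,65,65,65,65,65]}'
python3 - <<'E'
from h import *
c=cap('wrist'); 
for o in caps(c): print([round(x) for x in o[:3]],(o[3]*1000).round(1)); edges(c,o[0],o[1])
t=cap('top')
cv2.imwrite('pics/c9.png',np.vstack([c['frame'][:210],cv2.resize(t['frame'][120:280,100:350],(512,328),interpolation=cv2.INTER_CUBIC)])[:,:,::-1])
E
```

```text
time_s: 31.43
tcp_pos: [0.4831, -0.1259, 0.0782]
ee_rot: [[0.998, 0.058, 0.001], [0.058, -0.998, -0.0], [0.001, 0.0, -1.0]]
wrist_force: [-0.1, 0.6, -1.1]
gripper_width: 0.387
time_s: 32.27
tcp_pos: [0.4862, -0.1265, 0.2355]
ee_rot: [[0.998, 0.059, 0.015], [0.059, -0.998, -0.002], [0.015, 0.002, -1.0]]
wrist_force: [1.1, -0.2, 0.8]
gripper_width: 0.636
time_s: 32.93
tcp_pos: [0.5875, -0.1903, 0.2277]
ee_rot: [[0.998, 0.057, -0.0], [0.057, -0.998, 0.0], [-0.0, -0.0, -1.0]]
wrist_force: [-0.2, 0.2, -1.1]
gripper_width: 0.647
[262, 110, 297] [ 662.1 -191.    55. ]
267 128 283 132 yaw%90 79.5 len 17
251 90 278 99 yaw%90 75.6 len 29
272 131 282 98 yaw%90 76.8 len 34
242 123 271 131 yaw%90 78.1 len 31
251 89 283 99 yaw%90 76.7 len 34
242 122 249 93 yaw%90 78.7 len 29
252 124 268 128 yaw%90 79.5 len 17
250 91 292 104 yaw%90 76.8 len 44
```

View pics/c9.png

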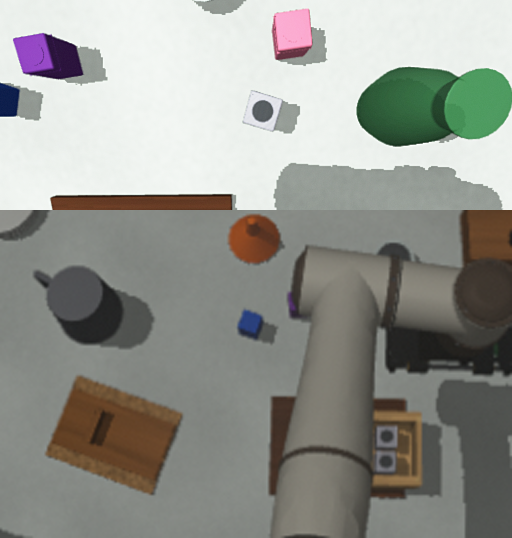

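Both tins stand in the box at crop (386,436) and (386,462). Tin C is at (262,110), with the vase at right. I check the vase clearance first.

```bash
python3 - <<'E'
from h import *
c=cap('wrist'); print(r.sense()['joints'])
print('vase rim',(onz(c,478,104,.16)*1000).round(), 'rim left',(onz(c,445,104,.16)*1000).round(),'belly left', [(z,(onz(c,357,106,z)*1000).round()) for z in(.04,.07,.1)])
s=cap('side'); print('vase rim side',(onz(s,386,268,.16)*1000).round())
E
```

```text
[-2.89513430e+00  2.19968131e+01 -2.41712209e+00 -1.12692432e-02
 -6.55626510e+01  9.62145087e+01]
vase rim [ 673. -334.  160.] rim left [ 672. -311.  160.] belly left [(0.04, array([ 672., -291.,   40.])), (0.07, array([ 671., -281.,   70.])), (0.1, array([ 670., -271.,  100.]))]
vase rim side [ 671. -336.  160.]
```

```bash

python3 -m jog '{"delta_pos":[[20,0,0],[20,0,0],[20,-1,0],[14.5,0,-10],[0,0,-30],[0,0,-35],[0,0,-35],[0,0,-30],[0,0,-20],[0,0,-11]],"rot":[[0,0,-4],[0,0,-4],[0,0,-4],[0,0,-4],[0,0,0],[0,0,0],[0,0,0],[0,0,0],[0,0,0],[0,0,0]],"grip":[65,65,65,65,65,65,65,65,65,65]}'
python3 -m jog '{"delta_pos":[[0,0,0],[0,0,0],[0,0,0],[0,0,0],[0,0,0],[0,0,0],[0,0,0]],"rot":[[0,0,0],[0,0,0],[0,0,0],[0,0,0],[0,0,0],[0,0,0],[0,0,0]],"grip":[65,20,20,20,20,20,20]}'
python3 -m jog '{"delta_pos":[[0,0,20],[0,0,30],[0,0,35],[0,0,35],[0,0,0],[0,0,0]],"rot":[[0,0,0],[0,0,0],[0,0,0],[0,0,0],[0,0,0],[0,0,0]],"grip":[20,20,20,20,20,20]}'
```

```text
time_s: 33.97
tcp_pos: [0.66, -0.1903, 0.0541]
ee_rot: [[0.976, -0.22, -0.005], [-0.22, -0.976, 0.001], [-0.005, 0.0, -1.0]]
wrist_force: [0.0, 0.4, -0.6]
gripper_width: 0.653
time_s: 34.55
tcp_pos: [0.6629, -0.1911, 0.0589]
ee_rot: [[0.976, -0.22, 0.003], [-0.22, -0.976, -0.001], [0.003, -0.0, -1.0]]
wrist_force: [-0.1, 0.6, 4.2]
gripper_width: 0.39
time_s: 35.05
tcp_pos: [0.6633, -0.1911, 0.1804]
ee_rot: [[0.975, -0.22, 0.006], [-0.22, -0.975, -0.0], [0.006, -0.001, -1.0]]
wrist_force: [-1.2, 0.5, -1.7]
gripper_width: 0.385
```

```bash

python3 -m jog '{"delta_pos":[[-15,10,0],[-22,16,0],[-22,16,0],[-22,16,0],[-22,16,0],[-22,16,0],[-22,16,0],[-22,16,0],[-22,16,0],[-14,10.5,0]],"rot":[[0,0,2],[0,0,2],[0,0,2],[0,0,2],[0,0,2],[0,0,2],[0,0,2],[0,0,2],[0,0,0],[0,0,0]],"grip":[20,20,20,20,20,20,20,20,20,20]}'
python3 -m jog '{"delta_pos":[[0,0,0],[0,0,0],[0,0,0]],"rot":[[0,0,0],[0,0,0],[0,0,0]],"grip":[20,20,20]}'
```

```text
time_s: 35.88
tcp_pos: [0.4536, -0.042, 0.1756]
ee_rot: [[0.998, 0.057, -0.004], [0.057, -0.998, -0.0], [-0.004, -0.0, -1.0]]
wrist_force: [0.3, 0.5, -1.4]
gripper_width: 0.384
time_s: 36.13
tcp_pos: [0.4573, -0.0427, 0.1767]
ee_rot: [[0.998, 0.058, -0.0], [0.058, -0.998, -0.0], [-0.0, 0.0, -1.0]]
wrist_force: [0.2, 0.4, -0.4]
gripper_width: 0.389
```

```bash

python3 -m jog '{"delta_pos":[[-0.5,0,0],[0,0,-20],[0,0,-20],[0,0,-20],[0,0,-15],[0,0,-10],[0,0,-6],[0,0,-4],[0,0,-1.5],[0,0,0]],"rot":[[0,0,0],[0,0,0],[0,0,0],[0,0,0],[0,0,0],[0,0,0],[0,0,0],[0,0,0],[0,0,0],[0,0,0]],"grip":[20,20,20,20,20,20,20,20,20,20]}'
python3 -m jog '{"delta_pos":[[0,0,0],[0,0,0],[0,0,0],[0,0,10],[0,0,20],[0,0,30],[0,0,30],[0,0,30],[0,0,30],[0,0,0]],"rot":[[0,0,0],[0,0,0],[0,0,0],[0,0,0],[0,0,0],[0,0,0],[0,0,0],[0,0,0],[0,0,0],[0,0,0]],"grip":[52,52,52,52,52,52,60,65,65,65]}'
python3 -m jog '{"delta_pos":[[0,30,10],[0,35,10],[0,35,5],[0,35,0],[0,35,0],[0,30,0],[0,0,0],[0,0,0]],"rot":[[0,0,0],[0,0,0],[0,0,0],[0,0,0],[0,0,0],[0,0,0],[0,0,0],[0,0,0]],"grip":[65,65,65,65,65,65,65,65]}'
python3 - <<'E'
from h import *
c=cap('side'); t=cap('top')
cv2.imwrite('pics/c10.png',np.hstack([cv2.resize(c['frame'][110:320,120:400],(400,300),interpolation=cv2.INTER_CUBIC),cv2.resize(t['frame'][100:280,110:350],(400,300),interpolation=cv2.INTER_CUBIC)])[:,:,::-1])
f=t['frame']; hsv=cv2.cvtColor(f,cv2.COLOR_RGB2HSV)
m=((hsv[...,0]>12)&(hsv[...,0]<22)&(hsv[...,1]>90)&(hsv[...,2]>95)).astype(np.uint8)
m[:205]=0;m[275:]=0;m[:,:225]=0;m[:,350:]=0
cn=max(cv2.findContours(cv2.morphologyEx(m,3,np.ones((3,3))),0,2)[0],key=cv2.contourArea)
for p in cv2.boxPoints(cv2.minAreaRect(cn)): print(p.round(1),(onz(t,*p,.09)*1000).round(1))
E
```

```text
time_s: 36.97
tcp_pos: [0.457, -0.0427, 0.0807]
ee_rot: [[0.998, 0.057, 0.0], [0.057, -0.998, -0.0], [0.0, 0.0, -1.0]]
wrist_force: [0.6, -0.4, -2.0]
gripper_width: 0.389
time_s: 37.8
tcp_pos: [0.4602, -0.0423, 0.2376]
ee_rot: [[0.998, 0.059, 0.015], [0.059, -0.998, 0.001], [0.015, -0.0, -1.0]]
wrist_force: [1.3, 0.4, -0.0]
gripper_width: 0.638
time_s: 38.47
tcp_pos: [0.4564, 0.1587, 0.2558]
ee_rot: [[0.998, 0.06, 0.0], [0.06, -0.998, 0.0], [0.0, -0.0, -1.0]]
wrist_force: [-0.1, -0.5, 0.3]
gripper_width: 0.65
[245.  252.7] [393.   11.5  90. ]
[246.  216.5] [513.   18.8  90. ]
[306.  218.3] [ 524.8 -181.4   90. ]
[305.  254.4] [ 404.3 -185.6   90. ]
```

View pics/c10.png

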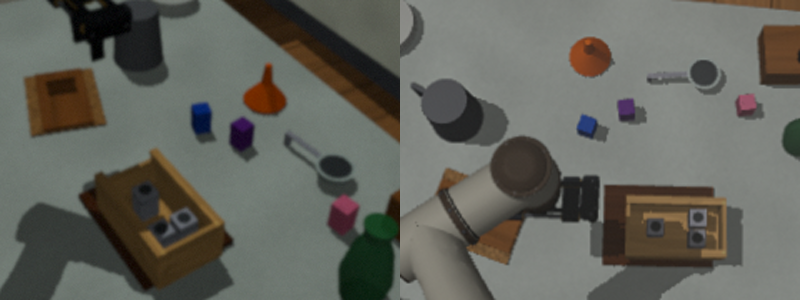

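All three tins are in the box and the lid is on the mat. I make one last check that no fourth tin was hidden under the arm's starting place.

```bash
python3 - <<'E'
from h import *
c=cap('side'); t=cap('top'); 
cv2.imwrite('pics/c11.png',np.hstack([cv2.resize(c['frame'],(400,300)),cv2.resize(t['frame'],(400,300))])[:,:,::-1])
# lid position from the side view before it was occluded: wood on mat
f=c['frame'];print(r.sense()['time_s'])
for u,v in[(155,165)]: print((onz(c,u,v,.02)*1000).round())
E
```

```text
38.6667
[447. 398.  20.]
```

View pics/c11.png

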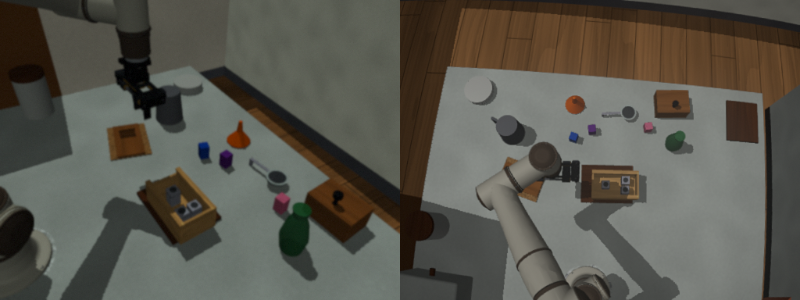

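No fourth tin is anywhere on the shelf: the left side is clear in both views. The vase and jug are in place, so I hand in.

```bash
python3 -c "
from station import finish_job; print(finish_job())"
```

```text
the job is handed in; nothing more can be done
None
```

I tipped the tea box onto the board with its lid shut, drew the lid out level by its rib, laid it rib up on the mat and put all three tins into the box. The job is handed in at about 39 s of the 208 s allowed; no verdict was reported.

- **Tipping:** The first tipping grip ran joint 6 towards its limit at 45°. I set the box back upright, turned the tool half round and did it again. The box came down gently with the lid shut.
- **Box:** My last measurement put it flat on the board, with its centre about 83 mm in from the board's edge.
- **Lid:** I released it at about the middle of the mat, lined up with it. It looked flat and rib up in the pictures, but I did not measure its final position precisely, because the arm hid it from the top camera at the end.
- **Tins:** The last pictures show all three tins standing in the box. I saw no fourth tin anywhere on the shelf in either camera.
- **Vase and jug:** Both look unmoved. The gripper came within roughly 12 mm of the vase by my estimate when it took the last tin.

No check failed or disagreed.

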